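Uncouple the red silencer from the bench air manifold

ROBOT

A 7-joint arm with a two-finger parallel gripper is mounted at the origin on the work surface. World frame = base frame: x ahead of the robot, y to its left, z up, the work surface at z = 0. Lengths are in m, angles in rad, forces in N, time in s.
With the tool pointing down it reaches from about 0.4 to 0.85 m from the base axis. Payload 4.5 kg.
Tool frame: the origin (TCP) lies at the very end of the fingers, on their centre line; the grasp point (between the pads) lies 19 mm behind it (r.pinch_z is the distance from the TCP to the grasp point, in m); z points along the fingers, y is the line along which they close (so a half turn about z gives the same grasp; the last joint's range is limited). The gripper opens to 88 mm and grips with 3 to 60 N. Pads are 18 mm wide; open, the fingers measure 123 mm over their backs; the gripper's body (75 mm by 187 mm) begins 45 mm behind the grasp point.
Start: joints at [-1.311, 0.689, -0.195, 1.565, 0.157, 0.902, -0.215], TCP at [0.14, 0.609, 0.239] pointing down, gripper open.
Joint ranges: [-3.01, 3.01], [-0.46, 2.08], [-1.47, 1.51], [0.13, 2.56], [-1, 4.14], [0.04, 2.09], [-2.66, 2.66]. Speed limits (rad/s): [2.57, 2.57, 3.14, 3.14, 3.14, 3.14, 3.14].

INTERFACE

Orientations are given as a unit quaternion [x, y, z, w].
In Python, from plant import r, cams gives the robot as it stands.
- The arm moves only by the shell command python3 -m pendant 'ROWS' [FORCE]. ROWS is JSON, a list of rows, each a list of 3 entries, a list of its own where there are three numbers: the closure, from -1 (fully open) to 1 (shut), then the shift along the tool's x, y, z in mm, then the turn, a rotation vector about the tool's x, y, z in degrees. A call has 1 to 8 rows; each row shifts and turns the commanded pose from where the row before left it, along the tool's axes as they then stand; what a row does not reach is not made up. A row lasts 1/8 s, in which the tool goes at most 62.5 mm and 10.7 degrees, less where a joint would pass 70% of its speed; a pose out of reach is approached as far as the arm can. A call with a gripper value outside its range is refused whole. The fingers move at their own pace and stop on an object; FORCE is the grip in N (left out, the last holds). Time passes only in rows, so rows that do not move let the fingers close. It gives the time, the measured TCP pose, the force, the opening and the grip force at its end, in the units of the state.
- r.get_state(): the state, without advancing time (a new reading comes with each control period).
- cams.snapshot(name): name is "scene" or "top" or "wrist"; returns a dict with "img" (384x512x3 uint8, red, green, blue), "camera_matrix" (3x3 intrinsics, pixels), "D" ([k1, k2, p1, p2, k3] as OpenCV has them; the pictures are not rectified), "camera_from_world" (4x4, takes a point from world to camera coordinates); the wrist camera has in their place "tool_from_camera" (4x4, takes a point from camera to tool coordinates, whose origin is the TCP and whose axes are the flange's). Camera axes: x right, y up, looking along -z (the intrinsics and any distortion apply to the point x, -y, -z); pixel columns grow to the right and rows downward; lengths in m; the calibration is good to about 2 mm. A picture is of the moment at which its call begins: read the wrist's pose just before it. There is no depth.
- r.finish_job(): hands the job in; it is judged then, once.
The state is a dict: "clock": time; "q": joint angles; "qd": joint speeds; "joint_torque": joint torques, N m; "tool_pos": TCP position; "eef_rot": TCP orientation; "contact_force": force on the tool from outside, world axes, zero at the start; "moment": the same for the moment, N m; "opening": opening from 0.0 (shut) to 1.0 (fully open); "finger_force": force on a finger pad.
Only numpy, scipy, OpenCV 4.12 (cv2) and the standard library are available. Lean on these libraries where they do the work, as an engineer would, in place of code of your own. Each camera call takes 0.05 s, during which the arm holds its last target. There are 200 camera calls.

TASK

Take the coupling with the red sleeve off the air manifold: pull its sprung red sleeve straight up, away from the manifold, until it lets go of its nipple, and let the sleeve snap fully forward again. Then stand the coupling upright in the green tray and let go of it. Leave the coupling with the blue sleeve plugged in where it is.

Things in the scene. Friction and masses are not known exactly. Their poses are not given: they have to be found in the camera images.
- red_coupling: Quick coupling, 64 mm tall, 0.2 to 0.3 kg, upright, plugged on the manifold. Origin: centre of its flat underside; z up its axis; x at first across the manifold. From the origin up: steel nose 35 mm wide to 7 mm; red sleeve 36 mm wide, 7.5 to 36.5 mm; steel 27 mm wide to 46; brass 22 mm wide to 52, brass tip 16 mm wide to 64. Locked, except that its sleeve, gripped and lifted, frees it.
- red_coupling_sleeve (a joint): How far the red sleeve is pulled back (up the coupling), in m: 0 fully forward next to the nose, 0.009 the stop. A spring pushes it forward, 3 N at 0, 7 N at the stop. At about 5 mm the lock opens (5 to 15 N pull); keep lifting, the coupling comes along and is clear of its nipple after rising 25 mm; then the sleeve snaps forward by itself.
- tray: Fixed green plastic tray, 160 mm (its x) by 200 mm (its y) outside, 30 mm high, walls and floor 5 mm thick, open above, empty. Origin: the centre of its underside, on the bench; its inner floor is 5 mm higher.
- blue_coupling: The same kind of coupling with a blue sleeve, plugged on another place of the manifold; same sizes and origin. It stays where it is.
- manifold: Fixed aluminium air bar on the bench, 50 mm (its x) by 270 mm (its y), top at 45 mm; two 8 mm high feet jut out to 45 mm either side. Origin: centre of its underside. On top three brass bosses, 80 mm apart along y, middle one at the origin, tops at 60 mm, each with a nipple 22 mm tall. Red coupling, blue coupling and a yellow dust cap (27 mm wide, 30 mm tall) sit on them in any order.
There are look-alikes about, which are no part of the job. What is shaped like the red_coupling but turquoise is not meant.

How it is judged:
By the outcome, as a careful person would: the job done as asked, in the order asked, and still so for the second after the job is handed in, with the robot touching nothing.
It also fails if it takes over 43 s, if anything falls off the work surface, if the arm or the gripper's body presses on something with over 40 N, if the wrist force passes 120 N, or if a joint passes its speed limit or range.

## Working session

There is one attempt and no reset: what is moved stays moved. The work goes in short steps, Python scripts to look and compute and a shell command to move; the robot and the scene stay as the last step left them, time stands still between calls to the robot, and variables do not carry over. Pictures are saved under pics/ and viewed, at most 10 in all, crops included, and the job is handed in when it is done.

```bash
mkdir -p pics; ls; python3 - <<'E'
from plant import r,cams
import cv2,numpy as np
s=r.get_state();print({k:np.round(s[k],3) for k in('clock','tool_pos','eef_rot','opening','contact_force')})
for n in('scene','top'):
    c=cams.snapshot(n);np.savez(f'pics/{n}.npz',**c);cv2.imwrite(f'pics/{n}0.png',c['img'][:,:,::-1])
    M=c['camera_from_world'];print(n,-M[:3,:3].T@M[:3,3],c['D'])
E
```

```text
pics
{'clock': np.float64(0.0), 'tool_pos': array([0.14 , 0.609, 0.238]), 'eef_rot': array([ 0.113,  0.994, -0.001, -0.   ]), 'opening': np.float64(0.999), 'contact_force': array([0.436, 0.327, 0.763])}
scene [ 0.9375245  -0.55063267  0.56789404] [-0.10712375  0.          0.          0.          0.        ]
top [ 0.45256003 -0.070589    0.83468505] [-0.12299475  0.          0.          0.          0.        ]
```

View pics/scene0.png

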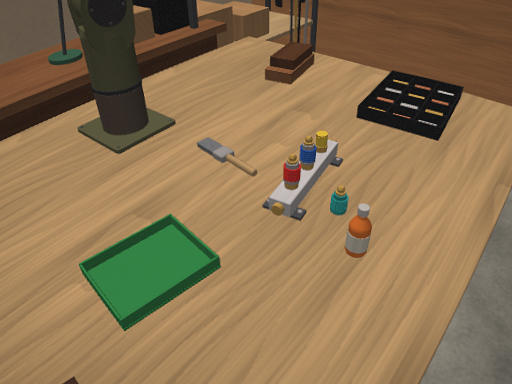

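View pics/top0.png

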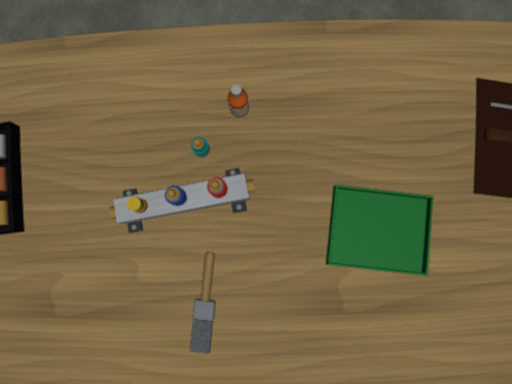

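The top view shows the red coupling at about (217,187), blue at (175,195), the yellow cap at (135,205), turquoise at (200,146) and the tray from about (330,187) to (432,272). In the scene view, red is at (292,171).

```bash
cat > h.py <<'E'
import cv2,numpy as np
def ray(c,uv):
    p=cv2.undistortPoints(np.array([[uv]],float),c['camera_matrix'],c['D'])[0,0]
    d=np.array([p[0],-p[1],-1]);M=c['camera_from_world']
    return -M[:3,:3].T@M[:3,3],M[:3,:3].T@d
def onz(c,uv,z):
    o,d=ray(c,uv);return o+d*(z-o[2])/d[2]
def tri(a,ua,b,ub):
    o1,d1=ray(a,ua);o2,d2=ray(b,ub)
    t=np.linalg.lstsq(np.c_[d1,-d2],o2-o1,rcond=None)[0]
    p,q=o1+t[0]*d1,o2+t[1]*d2;return (p+q)/2,np.linalg.norm(p-q)
def mask(img,lo,hi):
    h=cv2.cvtColor(img,cv2.COLOR_RGB2HSV);return cv2.inRange(h,lo,hi)
def blobs(m,amin=40):
    n,l,s,c=cv2.connectedComponentsWithStats(m);return [(s[i],c[i],l==i) for i in range(1,n) if s[i][4]>amin]
E
python3 - <<'E'
from h import *
np.set_printoptions(precision=4,suppress=True)
C={n:dict(np.load(f'pics/{n}.npz')) for n in('scene','top')}
for n,c in C.items():
    h=c['img']
    for nm,lo,hi in(('red',(0,200,80),(4,255,255)),('red2',(174,180,80),(180,255,255)),('blue',(105,150,50),(125,255,255)),('green',(50,120,40),(80,255,255)),('gold',(18,150,100),(30,255,255))):
        for s,cc,l in blobs(mask(h,lo,hi),12): print(n,nm,s,cc)
t=C['top']
for s,cc,l in blobs(mask(t['img'],(50,120,40),(80,255,255)),2000):
    q=cv2.approxPolyDP(cv2.convexHull(np.argwhere(l)[:,::-1].astype(np.int32)),8,True)[:,0]
    P=np.array([onz(t,u,.03) for u in q]);print(q,P,np.linalg.norm(P-np.roll(P,1,0),axis=1),P.mean(0))
for n,c in C.items():
    x=210,180,230,200
    if n=='scene': o=c['img'][120:220,255:355]
    else: o=c['img'][140:230,100:260]
    cv2.imwrite(f'pics/{n}_z.png',cv2.resize(o[:,:,::-1],None,fx=5,fy=5,interpolation=cv2.INTER_CUBIC))
E
```

```text
scene red [284 165   7  16  56] [286.5893 173.5179]
scene red [292 164   9  17  61] [296.459  173.5246]
scene blue [300 145  16  17 176] [307.6477 154.9659]
scene green [  79  214  141  117 8602] [148.4008 269.1836]
scene gold [393  80  15   4  16] [400.3125  81.4375]
scene gold [409  94  16   5  26] [416.6154  95.9231]
scene gold [425 109  18   7  37] [433.2432 111.973 ]
scene gold [315 131  13  21 198] [321.0303 139.7273]
scene gold [304 136   9   9  48] [308.3958 140.2083]
scene gold [288 154   9  10  53] [292.0566 158.7736]
scene gold [302 165   7   4  13] [304.6923 166.5385]
scene gold [285 184  12   5  27] [290.4815 186.4444]
scene gold [336 186  10   9  50] [340.22 190.24]
scene gold [273 203  11   7  35] [278.4571 205.4286]
top red [213 184  13  13  42] [221.381  191.6905]
top blue [169 187  17  18  87] [179.9885 197.931 ]
top green [ 327  185  106   91 7773] [378.9829 229.7629]
top gold [194 139   9   9  57] [197.5789 143.    ]
top gold [211 181  10   9  68] [215.2941 185.0735]
top gold [247 181   7  11  51] [250.2157 185.8824]
top gold [168 189   9  10  70] [171.8429 193.5571]
top gold [128 197  17  15 155] [134.6129 203.9032]
top gold [  0 201   6  24 131] [  2.3359 212.5878]
top gold [110 208   5  11  37] [112.0811 212.6757]
[[432 196]
 [426 275]
 [327 263]
 [336 185]] [[ 0.5419 -0.4087  0.03  ]
 [ 0.3865 -0.3849  0.03  ]
 [ 0.418  -0.1903  0.03  ]
 [ 0.5705 -0.2159  0.03  ]] [0.195  0.1572 0.1972 0.1547] [ 0.4792 -0.3     0.03  ]
```

View pics/top_z.png

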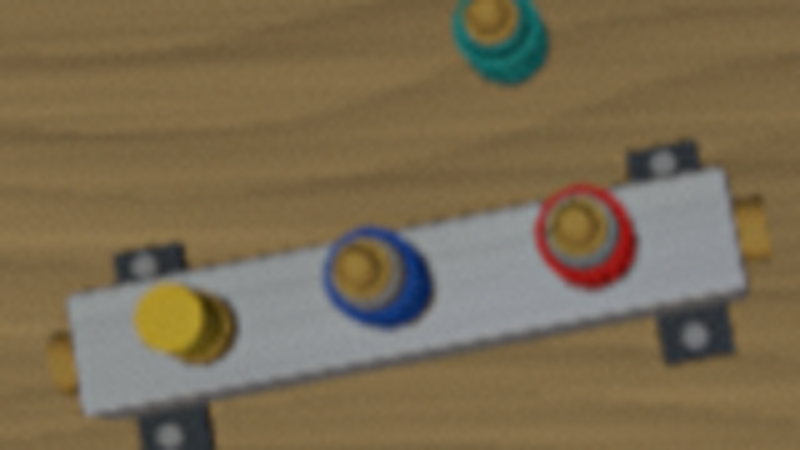

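View pics/scene_z.png

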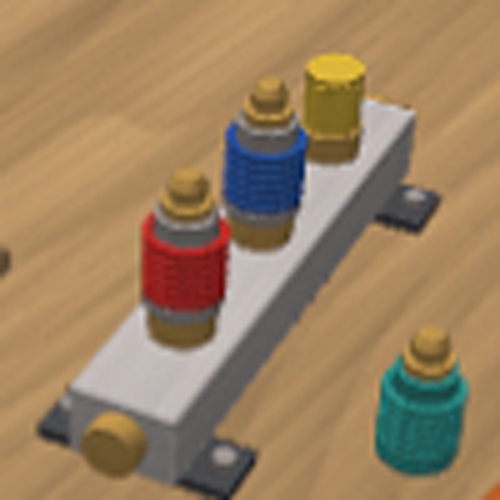

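The crops show the red brass tip at top (215,185) / scene (292.4,156). The blue tip is at top (171.3,193) / scene (308.6,137).

```bash
python3 - <<'E'
from h import *
from scipy.spatial.transform import Rotation as R
np.set_printoptions(precision=4,suppress=True)
C={n:dict(np.load(f'pics/{n}.npz')) for n in('scene','top')};t,s=C['top'],C['scene']
print(tri(t,(215,185),s,(292.4,155.6)),tri(t,(171.3,193),s,(308.6,137.3)))
a=onz(t,(215,185),.124);b=onz(t,(171.3,193),.124);print(a,b,b-a,np.linalg.norm(b-a),np.degrees(np.arctan2(*(b-a)[1::-1])))
ends=[onz(t,np.array(p)/5+(100,140),.045) for p in((68,297),(90,415),(745,292),(725,170))];print(np.array(ends),np.mean(ends,0))
print(onz(t,np.array((495,10))/5+(100,140),.064))
from plant import r,cams
print(R.from_quat(r.get_state()['eef_rot']).as_matrix())
c=cams.snapshot('wrist');print(c['tool_from_camera'],c['camera_matrix'])
E
```

```text
(array([0.5654, 0.0147, 0.1192]), np.float64(0.0010793092999313975)) (array([0.5533, 0.0932, 0.1199]), np.float64(0.00023200997560040293))
[0.5642 0.0138 0.124 ] [0.5526 0.0922 0.124 ] [-0.0116  0.0784  0.    ] 0.07921380912106434 98.38430449433582
[[ 0.5549  0.2281  0.045 ]
 [ 0.5075  0.2185  0.045 ]
 [ 0.5478 -0.0428  0.045 ]
 [ 0.5963 -0.0364  0.045 ]] [0.5516 0.0918 0.045 ]
[0.6596 0.0508 0.064 ]
[[-0.9746  0.2238 -0.0002]
 [ 0.2238  0.9746 -0.0016]
 [-0.0001 -0.0016 -1.    ]]
[[ 0.0003  0.9554  0.2954  0.0754]
 [ 1.     -0.0001 -0.0006 -0.0022]
 [-0.0006  0.2954 -0.9554 -0.1459]
 [ 0.      0.      0.      1.    ]] [[291.937    0.     257.1219]
 [  0.     291.937  187.0016]
 [  0.       0.       1.    ]]
```

```bash
python3 -m pendant '[[-1,[-46,-40,0],[0,0,0]],[-1,[-46,-40,0],[0,0,0]],[-1,[-46,-40,0],[0,0,0]],[-1,[-46,-40,0],[0,0,0]],[-1,[-46,-40,0],[0,0,0]],[-1,[-46,-40,0],[0,0,0]],[-1,[-46,-40,0],[0,0,0]],[-1,[-46,-40,0],[0,0,0]]]' 20
python3 -m pendant '[[-1,[-46,-40,0],[0,0,0]],[-1,[-46,-40,0],[0,0,0]],[-1,[-46,-40,0],[0,0,0]],[-1,[-41,-40,0],[0,0,0]]]'
python3 -m pendant '[[-1,[0,0,0],[0,0,10]],[-1,[0,0,0],[0,0,10]],[-1,[0,0,0],[0,0,10]],[-1,[0,0,0],[0,0,10]],[-1,[0,0,0],[0,0,10]],[-1,[0,0,0],[0,0,10]],[-1,[0,0,0],[0,0,8.7]],[-1,[0,0,0],[0,0,0]]]'
```

```text
clock: 1.15
tool_pos: [0.4279, 0.2133, 0.2387]
eef_rot: [0.113, 0.994, 0.0, 0.0]
contact_force: [-0.3, 0.5, 1.0]
opening: 1.003
finger_force: 0.0
clock: 1.65
tool_pos: [0.5667, 0.017, 0.2386]
eef_rot: [0.113, 0.994, 0.0, 0.0]
contact_force: [0.9, 1.3, 0.9]
opening: 0.996
finger_force: 0.0
clock: 2.65
tool_pos: [0.5654, 0.019, 0.2385]
eef_rot: [0.653, 0.757, -0.0, -0.0]
contact_force: [0.1, -1.1, 0.3]
opening: 1.0
finger_force: 0.0
```

```bash
cat >> h.py <<'E'
from scipy.spatial.transform import Rotation as R
def wrist(name):
    from plant import r,cams
    s=r.get_state();c=cams.snapshot('wrist');T=np.eye(4);T[:3,:3]=R.from_quat(s['eef_rot']).as_matrix();T[:3,3]=s['tool_pos']
    c['camera_from_world']=np.linalg.inv(T@c['tool_from_camera']);np.savez(f'pics/{name}.npz',**c);cv2.imwrite(f'pics/{name}.png',c['img'][:,:,::-1])
    return s,T,c
E
python3 - <<'E'
from h import *
np.set_printoptions(precision=4,suppress=True)
s,T,c=wrist('w1');print(T)
for nm,lo,hi in(('red',(0,180,60),(5,255,255)),('blue',(105,150,50),(125,255,255)),('gold',(15,130,90),(32,255,255))):
    for st,cc,l in blobs(mask(c['img'],lo,hi),100): print(nm,st,cc,onz(c,cc,.124))
E
```

```text
[[-0.1473  0.9891 -0.0005  0.5654]
 [ 0.9891  0.1473 -0.0004  0.019 ]
 [-0.0003 -0.0006 -1.      0.2385]
 [ 0.      0.      0.      1.    ]]
red [241 164  33  29 172] [255.7965 173.8953] [0.5634 0.0251 0.124 ]
blue [239  80  35  16 118] [256.322   85.6441] [0.5525 0.1017 0.124 ]
gold [241   0  29  33 743] [254.5262  13.5262] [0.5429 0.1568 0.124 ]
gold [245  87  23  14 187] [254.9786  93.3957] [0.5523 0.0952 0.124 ]
gold [335 138  18  18 249] [343.4859 146.4378] [0.6378 0.0621 0.124 ]
gold [247 173  21  21 318] [256.8553 183.0063] [0.5657 0.0166 0.124 ]
gold [248 211  20   7 119] [257.3025 213.7143] [ 0.5706 -0.0138  0.124 ]
gold [439 280  16  44 224] [449.7054 303.3304] [ 0.7986 -0.0897  0.124 ]
gold [ 60 283  11  41 164] [ 63.4573 305.1707] [ 0.373  -0.1557  0.124 ]
```

View pics/w1.png

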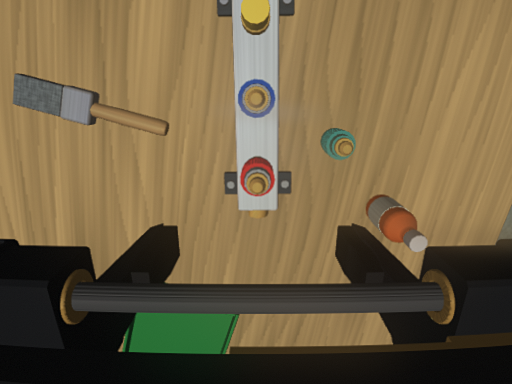

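The wrist view shows the red tip at (257,185), centred between the fingers, with blue at (256,97) and the bottle clear at the right. I'll correct by −4.5 mm in x, then descend and grip.

```bash
python3 -m pendant '[[-1,[-4.5,-1,0],[0,0,0]],[-1,[0,0,40],[0,0,0]],[-1,[0,0,40],[0,0,0]],[-1,[0,0,40],[0,0,0]],[-1,[0,0,30],[0,0,0]],[-1,[0,0,15],[0,0,0]],[-1,[0,0,5],[0,0,0]],[-1,[0,0,0],[0,0,0]]]' 40
python3 -m pendant '[[1,[0,0,0],[0,0,0]],[1,[0,0,0],[0,0,0]],[1,[0,0,0],[0,0,0]],[1,[0,0,0],[0,0,0]],[1,[0,0,0],[0,0,0]],[1,[0,0,0],[0,0,0]],[1,[0,0,0],[0,0,0]],[1,[0,0,0],[0,0,0]]]' 40
```

```text
clock: 3.7
tool_pos: [0.5657, 0.0142, 0.0693]
eef_rot: [0.654, 0.757, 0.0, 0.0]
contact_force: [0.0, 1.1, 0.2]
opening: 0.998
finger_force: 0.0
clock: 4.7
tool_pos: [0.5654, 0.0144, 0.0687]
eef_rot: [0.654, 0.757, 0.0, 0.0]
contact_force: [0.4, -0.9, -0.1]
opening: 0.396
finger_force: 40.0
```

```bash
python3 -m pendant '[[1,[0,0,-1.5],[0,0,0]],[1,[0,0,-1.5],[0,0,0]],[1,[0,0,0],[0,0,0]],[1,[0,0,0],[0,0,0]]]'; python3 -m pendant '[[1,[0,0,-1.5],[0,0,0]],[1,[0,0,-1.5],[0,0,0]],[1,[0,0,0],[0,0,0]]]'
```

```text
clock: 5.2
tool_pos: [0.5648, 0.0143, 0.0714]
eef_rot: [0.654, 0.757, -0.0, -0.0]
contact_force: [0.1, -0.1, -4.7]
opening: 0.397
finger_force: 40.0
clock: 5.58
tool_pos: [0.5648, 0.0143, 0.0746]
eef_rot: [0.654, 0.757, -0.0, -0.0]
contact_force: [-0.1, -0.3, -6.1]
opening: 0.398
finger_force: 40.0
```

Forces of 4.7 N at 3 mm and 6.1 N at 6 mm match the sleeve spring, so I'll keep lifting.

```bash
python3 -m pendant '[[1,[0,0,-2],[0,0,0]],[1,[0,0,-3],[0,0,0]],[1,[0,0,-3],[0,0,0]],[1,[0,0,-4],[0,0,0]],[1,[0,0,0],[0,0,0]]]'; python3 -m pendant '[[1,[0,0,-5],[0,0,0]],[1,[0,0,-5],[0,0,0]],[1,[0,0,-5],[0,0,0]],[1,[0,0,-5],[0,0,0]],[1,[0,0,-5],[0,0,0]],[1,[0,0,-5],[0,0,0]],[1,[0,0,-5],[0,0,0]],[1,[0,0,0],[0,0,0]]]'
python3 - <<'E'
from plant import cams
import cv2
o=cams.snapshot('scene')['img'][90:220,225:375];cv2.imwrite('pics/lift.png',cv2.resize(o[:,:,::-1],None,fx=4,fy=4))
E
```

```text
clock: 6.2
tool_pos: [0.5655, 0.0142, 0.0873]
eef_rot: [0.654, 0.757, 0.0, 0.0]
contact_force: [-0.4, 0.2, -2.5]
opening: 0.399
finger_force: 40.0
clock: 7.2
tool_pos: [0.5655, 0.0143, 0.1221]
eef_rot: [0.654, 0.757, 0.0, 0.0]
contact_force: [-0.3, -0.3, -2.9]
opening: 0.4
finger_force: 40.0
```

View pics/lift.png

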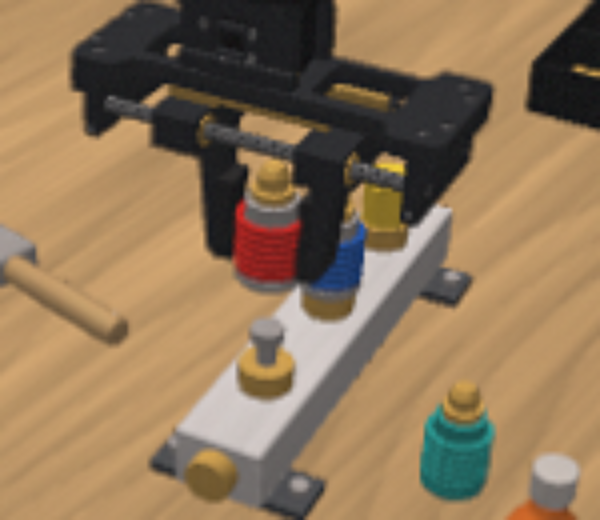

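The coupling is off its nipple and hangs in the pads with the sleeve forward. The blue coupling is still seated. Next is the tray.

```bash
python3 -m pendant '[[1,[0,0,-20],[0,0,0]],[1,[-15,-6,-20],[0,0,0]],[1,[-30,-14,0],[0,0,0]],[1,[-37,-16,0],[0,0,0]],[1,[-37,-16,0],[0,0,0]],[1,[-37,-16,0],[0,0,0]],[1,[-37,-16,0],[0,0,0]],[1,[-37,-16,0],[0,0,0]]]'; python3 -m pendant '[[1,[-37,-16,0],[0,0,0]],[1,[-22,-10,0],[0,0,0]],[1,[-9,-6,0],[0,0,0]],[1,[0,0,0],[0,0,0]],[1,[0,0,0],[0,0,0]]]'
python3 - <<'E'
from h import *
from plant import cams
np.set_printoptions(precision=4,suppress=True)
s=cams.snapshot('scene')
for st,cc,l in blobs(mask(s['img'],(50,120,40),(80,255,255)),500):
    q=cv2.approxPolyDP(cv2.convexHull(np.argwhere(l)[:,::-1].astype(np.int32)),8,True)[:,0]
    print(q,np.array([onz(s,u,.03) for u in q]))
cv2.imwrite('pics/over.png',s['img'][:,:,::-1])
E
```

```text
clock: 8.25
tool_pos: [0.4985, -0.2305, 0.1623]
eef_rot: [0.654, 0.756, -0.0, 0.0]
contact_force: [0.1, 0.0, -3.6]
opening: 0.399
finger_force: 40.0
clock: 8.88
tool_pos: [0.4785, -0.2982, 0.1618]
eef_rot: [0.653, 0.757, 0.001, -0.0]
contact_force: [0.3, 0.1, -2.6]
opening: 0.399
finger_force: 40.0
[[219 267]
 [124 330]
 [ 79 264]
 [170 214]] [[ 0.5902 -0.2353  0.03  ]
 [ 0.5624 -0.4194  0.03  ]
 [ 0.3893 -0.3888  0.03  ]
 [ 0.4182 -0.195   0.03  ]]
```

View pics/over.png

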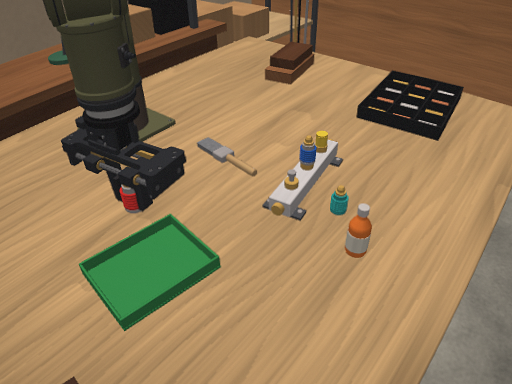

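The coupling hangs upright above the tray at (131,200), and the tray corners agree with the top view. Blue is still in place, so I'll lower.

```bash
python3 -m pendant '[[1,[0,-1,40],[0,0,0]],[1,[0,0,40],[0,0,0]],[1,[0,0,35],[0,0,0]],[1,[0,0,18],[0,0,0]],[1,[0,0,8],[0,0,0]],[1,[0,0,3],[0,0,0]],[1,[0,0,0],[0,0,0]]]'; python3 -m pendant '[[1,[0,0,1.5],[0,0,0]],[1,[0,0,1],[0,0,0]],[1,[0,0,0],[0,0,0]]]';
```

```text
clock: 9.8
tool_pos: [0.4776, -0.3002, 0.0185]
eef_rot: [0.654, 0.757, 0.0, 0.001]
contact_force: [-0.1, -0.0, -2.8]
opening: 0.401
finger_force: 40.0
clock: 10.18
tool_pos: [0.4771, -0.2999, 0.0153]
eef_rot: [0.654, 0.757, 0.0, 0.0]
contact_force: [-1.0, 0.7, -2.6]
opening: 0.398
finger_force: 40.0
```

```bash
python3 -m pendant '[[1,[0,0,1],[0,0,0]],[1,[0,0,0],[0,0,0]],[1,[0,0,0],[0,0,0]]]'; python3 -m pendant '[[1,[0,0,0.7],[0,0,0]],[1,[0,0,0],[0,0,0]],[1,[0,0,0],[0,0,0]]]'
```

```text
clock: 10.55
tool_pos: [0.477, -0.2998, 0.0142]
eef_rot: [0.654, 0.757, 0.0, -0.0]
contact_force: [0.5, 0.2, -3.3]
opening: 0.397
finger_force: 40.0
clock: 10.92
tool_pos: [0.477, -0.2999, 0.0137]
eef_rot: [0.654, 0.757, 0.0, 0.0]
contact_force: [-1.0, 0.3, 1.8]
opening: 0.4
finger_force: 40.0
```

The force changed sign at the expected height, so the coupling is on the tray floor. Release slowly and retreat.

```bash
python3 -m pendant '[[0,[0,0,0],[0,0,0]],[-0.2,[0,0,0],[0,0,0]],[-0.4,[0,0,0],[0,0,0]],[-0.4,[0,0,0],[0,0,0]],[-0.4,[0,0,0],[0,0,0]]]' 5; python3 -m pendant '[[-0.4,[0,0,-10],[0,0,0]],[-0.4,[0,0,-30],[0,0,0]],[-0.4,[0,0,-40],[0,0,0]],[-0.4,[0,0,-40],[0,0,0]],[-0.4,[0,0,-40],[0,0,0]],[-0.4,[0,0,-20],[0,0,0]],[-0.4,[0,0,0],[0,0,0]]]'
python3 - <<'E'
from plant import cams
import cv2,numpy as np
o=cams.snapshot('scene')['img'];a=cv2.resize(o[180:330,70:230],None,fx=3,fy=3);b=cv2.resize(o[110:220,250:360],(450,450))
cv2.imwrite('pics/end.png',np.hstack([cv2.resize(a,(420,394)),cv2.resize(b,(380,394))])[:,:,::-1])
E
```

```text
clock: 11.55
tool_pos: [0.477, -0.2999, 0.0135]
eef_rot: [0.654, 0.757, 0.0, -0.0]
contact_force: [0.6, 0.3, 0.1]
opening: 0.699
finger_force: 0.0
clock: 12.42
tool_pos: [0.4778, -0.3004, 0.1955]
eef_rot: [0.654, 0.757, 0.0, 0.002]
contact_force: [1.5, 0.2, 0.3]
opening: 0.702
finger_force: 0.0
```

View pics/end.png

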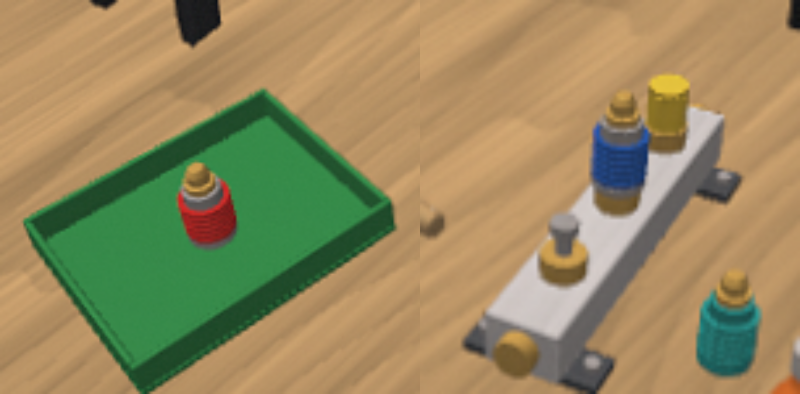

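The red coupling stands upright in the middle of the tray with its sleeve forward. Blue is untouched and the gripper is clear, so I'll hand in.

```bash
python3 -c "
from plant import r
print(r.finish_job())"
```

```text
the job is handed in; nothing more can be done
None
```

The red coupling was pulled off the manifold by its sleeve and now stands upright in the green tray with the sleeve forward; blue is still plugged in, and I handed in at about 12.5 s of the 43 s allowed.

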